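# Snug the coin box in its bench clamp

## Robot

A 6-joint arm with a two-finger parallel gripper is mounted at the origin on the work surface. World frame = base frame: x ahead of the robot, y to its left, z up, the work surface at z = 0. Lengths are in mm, angles in rad, forces in N, time in s.
With the tool pointing down it reaches from about 250 to 775 mm from the base axis. Payload 8.9 kg.
Tool frame: the origin (TCP) lies midway between the tips of the shut fingers; the grasp point (between the pads) lies 19 mm behind it; z points along the fingers, y is the line along which they close (so a half turn about z gives the same grasp; the last joint's range is limited). The gripper opens to 85 mm and grips with 20 to 120 N. Pads are 22 mm wide; open, the fingers measure 114 mm over their backs; the gripper's body (76 mm by 85 mm) begins 54 mm behind the grasp point. The pads swing forward as they close: fully open they stand 13 mm farther back than shut.
Start: joints at [-1.297, 0.291, -0.153, 1.127, 0, 1.431], TCP at [210.619, -480.899, 205.205] pointing down, gripper open.
Joint ranges: [-2.52, 2.52], [-0.91, 1.74], [-1.3, 1.37], [-1.96, 2.02], [-1.52, 1.47], [-3.14, 3.14]. Speed limits (rad/s): [2.22, 2.22, 2.79, 3.14, 3.14, 3.14].

## Interface

Orientations are given as a unit quaternion [w, x, y, z].
In Python, from station import state, capture, camera_params, hand_in gives the robot as it stands. The module is installed in compiled form; this text tells all that it offers.
- The arm moves only by the shell command python3 -m creep 'ROWS'. ROWS is JSON, a list of rows, each a list of 7 numbers: the shift along the tool's x, y, z in m, then the turn, a rotation vector about the tool's x, y, z in rad, then the finger opening in m, from 0 to 0.0854. A call has 1 to 12 rows; each row shifts and turns the commanded pose from where the row before left it, along the tool's axes as they then stand; what a row does not reach is not made up. A row lasts 1/8 s, in which the tool goes at most 62.5 mm and 10.7 degrees, less where a joint would pass 70% of its speed; a pose out of reach is approached as far as the arm can. A call is refused whole if a number of a shift passes 0.0625 or a number of a turn 0.188, either way. A call with a gripper value outside its range is refused whole. The fingers move at their own pace and stop on an object; the grip force is fixed at half the most. Time passes only in rows, so rows that do not move let the fingers close. It gives the time, the measured TCP pose, the force, the opening and the grip force at its end, in the units of the state.
- state(): the state, without advancing time (a new reading comes with each control period).
- capture(name): name is "side" or "top"; returns (picture, depth): 420x560x3 uint8, blue, green, red; 420x560 float32, mm along the optical axis (not along the pixel's ray), 0 where there is no reading.
- camera_params(name): a dict with "vertical_fov" (degrees; the focal length in pixels is half the picture's height over the tangent of half this angle, whatever the lens; pixels are square), "cx", "cy" (the principal point, pixels), "k1" (the pictures are not rectified: a ray, as slopes to the right and down, at radius r is drawn at 1 + k1 r^2 times it, then the intrinsics apply), "camera_from_world" (4x4, takes a point from world to camera coordinates). Camera axes: x right, y down, z forward; pixel columns grow to the right and rows downward; lengths in mm; the calibration is good to about 2 mm. A picture is of the moment at which its call begins. camera_params takes no time and is no camera call.
- hand_in(): hands the job in; it is judged then, once.
The state is a dict: "time_s": time; "qpos": joint angles; "dq": joint speeds; "joint_torque": joint torques, N m; "tcp_pos": TCP position; "orientation": TCP orientation; "contact_force": force on the tool from outside, world axes, zero at the start; "wrist_torque": the same for the moment, N m; "width": opening from 0.0 (shut) to 1.0 (fully open); "grasp_force": force on a finger pad.
Only numpy, scipy, OpenCV 4.12 (cv2) and the standard library are available. Lean on these libraries where they do the work, as an engineer would, in place of code of your own. Each camera call takes 0.05 s, during which the arm holds its last target. There are 200 camera calls.

## Task

A dryer's coin box stands in one of the two bench clamps, ready for a lock change. Turn that clamp's red knob clockwise until the orange pad touches the box, then add an eighth of a turn more and let go. Leave the empty clamp and the other things on the counter as they are.

Things in the scene. Friction and masses are not known exactly. Their poses are not given: they have to be found in the camera images.
- knob_grip (a point): Grip point of the knob to turn, on its vertical axis, 88 mm above the counter. The knob is a red upright bar 60 mm long, 16 mm thick, top 101 mm above the counter, on a black disc (60 mm diameter, top 63 mm above the counter). Frame: z up, x along the bar, y across its thickness; a white line on the bar's top marks its -x half.
- knob (a joint): That knob's angle in rad; grows clockwise seen from above, driving the jaw and pad towards the coin box by 18 mm per rad (14 mm per eighth of a turn). Starts at 0 to 0.35, range 0 to 1.85; the pad meets the box at about 0.6. Needs 0.22 N m to turn, up to 0.4 N m once the pad presses; stays where it is left.
- pad (a joint): How far the orange spring pad is pushed back into its jaw, in m: 0 while free, then 18 mm per rad of knob past touch (14 mm at an eighth of a turn); solid at 24 mm. The spring gives 2 N at first, then 400 N/m more. Pad 66 mm wide, 8 mm thick, top 46 mm above the counter.
- clamp: Blue bench clamp fixed to the counter, holding the coin box. Base plate 100 (x) by 250 (y) by 12 mm, origin at the centre of its underside. Knob axis at y +85 mm; fence (48 mm high) at the -y end, its inner face at y -112 mm. Only the knob and the coin box rise over 55 mm. The empty clamp is of the same make.
- coin_box: Steel coin box, 80 by 60 by 55 mm (x, y, z), about 0.5 kg, brass lock and slot on top, standing loose on the clamp's base plate with its -y face against the fence; its +y face looks at the pad, 4 to 11 mm away at the start. Origin: centre of its underside, 12 mm above the counter.
- spare_pointer (a point): Outer end of the white line on the knob of the other, empty clamp (same make, 28 mm off that knob's axis, 101 mm above the counter). To be left alone.
- detergent: Blue detergent bottle, 68 mm diameter, 170 mm tall, white cap, standing on the far side of the counter; origin: centre of its underside. To be left alone.
- screwdriver: Screwdriver with a yellow handle, 200 mm long, lying on the far side of the counter, between bottle and tray; origin: centre of its underside, x towards its tip. To be left alone.
- lock_tray: Grey open tray 100 by 130 by 30 mm with brass spare locks, on the far side of the counter; origin: centre of its underside. To be left alone.
Things that resemble listed ones, but are neither listed nor needed, are in the scene too. What is meant by the coin_box is not black, and is the smaller of those in its own colour.

How it is judged (in metres and radians):
On the way:
1. the pad touches the coin box (value of joint pad above 0.001 m), for 0.05 s.
At the end, for the whole second after the job is handed in: The coin box still stands at the fence (within 12 mm of its start, upright within 8 degrees, at rest), held by the pad, which is pushed back 9 to 19.2 mm: the knob was left an eighth of a turn (45 degrees, give or take 15) past first touch (value of joint pad between 0.009 and 0.0192 m and distance of coin_box from where it was at the start of the episode below 0.012 m and angle between coin_box's own z axis and vertical below 0.15 rad and linear speed of coin_box below 0.02 m/s).
It fails at once if the empty clamp's knob is turned (its line's end moved by more than 10 mm) (distance of spare_pointer from where it was at the start of the episode above 0.01 m).
It fails at once if the detergent bottle is moved by more than 20 mm (distance of detergent from where it was at the start of the episode above 0.02 m).
It fails at once if the screwdriver is moved by more than 20 mm (distance of screwdriver from where it was at the start of the episode above 0.02 m).
It fails at once if the lock tray is moved by more than 20 mm (distance of lock_tray from where it was at the start of the episode above 0.02 m).
It also fails if it takes over 32 s, if anything falls off the work surface, if the arm or the gripper's body presses on something with over 40 N, if the wrist force passes 120 N, or if a joint passes its speed limit or range.

## Working session

There is one attempt and no reset: what is moved stays moved. The work goes in short steps, Python scripts to look and compute and a shell command to move; the robot and the scene stay as the last step left them, time stands still between calls to the robot, and variables do not carry over. Pictures are saved under pics/ and viewed, at most 10 in all, crops included, and the job is handed in when it is done.

```bash
mkdir -p pics; cat > h.py <<'E'
import numpy as np, cv2
from station import state, capture, camera_params, hand_in
def K(n):
    p=camera_params(n); f=210/np.tan(np.radians(p["vertical_fov"])/2); return p,f
def ray(n,u,v):
    p,f=K(n); x=(u-p["cx"])/f; y=(v-p["cy"])/f; a,b=x,y
    for _ in range(30):
        s=1+p["k1"]*(a*a+b*b); a,b=x/s,y/s
    M=np.array(p["camera_from_world"]); R=M[:3,:3]; c=-R.T@M[:3,3]
    return c,R.T@np.array([a,b,1.])
def onz(n,u,v,z):
    c,d=ray(n,u,v); return c+d*(z-c[2])/d[2]
def dep(n,D,u,v):
    c,d=ray(n,u,v); return c+d*D[int(v),int(u)]
def two(n1,p1,n2,p2):
    c1,d1=ray(n1,*p1); c2,d2=ray(n2,*p2)
    s=np.linalg.lstsq(np.c_[d1,-d2],c2-c1,rcond=None)[0]
    a=c1+d1*s[0]; b=c2+d2*s[1]; return (a+b)/2,np.linalg.norm(a-b)
E
python3 - <<'E'
from h import *
for n in("side","top"):
    im,D=capture(n); cv2.imwrite(f"pics/{n}0.png",im); np.save(n,D); p,f=K(n); c,d=ray(n,p["cx"],p["cy"]); print(n,f,c.round(),d.round(2))
s=state(); print(s)
E
```

```text
side 425.20656921293124 [ 87. 697. 543.] [ 0.47 -0.74 -0.48]
top 384.5506796555774 [461.  17. 871.] [ 0.1  0.  -1. ]
{'time_s': 0.1, 'qpos': array([-1.29729536e+00,  2.91226744e-01, -1.54027056e-01,  1.12672341e+00,
       -1.59311570e-05,  1.43151640e+00]), 'dq': array([-5.32783754e-04,  1.76009203e-05,  2.14255969e-03, -5.67671251e-04,
        3.38366429e-04,  8.54527162e-04]), 'joint_torque': array([ 1.33133457e-03, -5.37977457e+01,  3.31919575e+01,  9.27435060e-03,
       -1.65387842e-04,  1.11887562e-05]), 'tcp_pos': array([ 210.50082468, -480.49036792,  204.69718795]), 'orientation': array([-5.88579244e-04,  9.78776818e-01,  2.04928261e-01, -4.75428155e-05]), 'contact_force': array([ 0.25623175,  0.3923993 , -0.13451869]), 'wrist_torque': array([-0.00376272,  0.01330424, -0.037891  ]), 'grasp_force': 0.0, 'width': 0.9988631625503749}
```

View pics/side0.png

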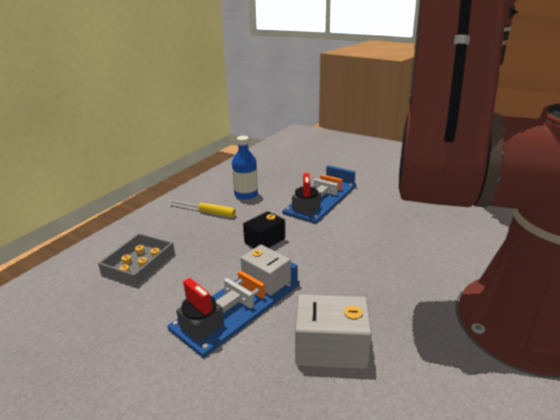

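View pics/top0.png

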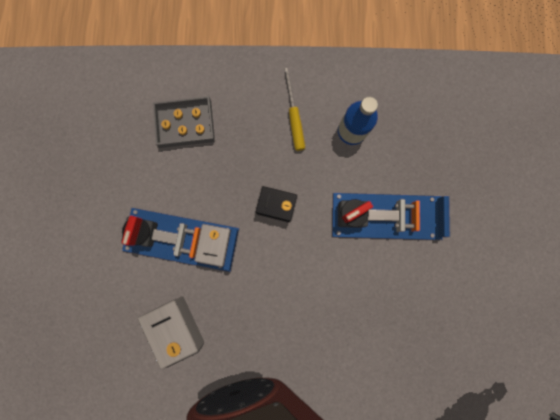

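The clamp in use is the left one in the top view: its knob is at about (133,232) and the grey box it holds at (213,245). Things that could be mistaken for the box:
- the larger loose grey box at (168,333)
- the black box at (277,204)

The similar knob at (357,212) belongs to the empty clamp. I choose the knob at (133,232) and will check it in a close crop.

```bash
python3 - <<'E'
from h import *
P={}
for n,b in(("top",(110,195,250,285)),("side",(160,230,310,350))):
    im=cv2.imread(f"pics/{n}0.png"); D=np.load(n+".npy"); x0,y0,x1,y1=b
    hsv=cv2.cvtColor(im,cv2.COLOR_BGR2HSV); H,S,V=cv2.split(hsv)
    roi=np.zeros(H.shape,bool); roi[y0:y1,x0:x1]=1
    red=roi&((H<5)|(H>172))&(S>150)&(V>80); org=roi&(H>=7)&(H<16)&(S>170)&(V>110)
    vs,us=np.nonzero(red); pts=np.array([dep(n,D,u,v) for u,v in zip(us,vs)])
    t=pts[(pts[:,2]>95)&(pts[:,2]<108)]; print(n,"red z max",pts[:,2].max(),"n top",len(t))
    r=cv2.minAreaRect(t[:,:2].astype(np.float32)); print(" bar top rect",r,cv2.boxPoints(r).round())
    tu=[(u,v) for (u,v),p in zip(zip(us,vs),pts) if p[2]>95 and p[2]<108]; P[n]=np.mean(tu,0) ; print(P[n])
    vs,us=np.nonzero(org); pts=np.array([dep(n,D,u,v) for u,v in zip(us,vs)]); print(" orange",len(pts),np.percentile(pts,[5,50,95],axis=0).round())
    c=cv2.resize(im[y0:y1,x0:x1],None,fx=5 if n=="top" else 4.,fy=5 if n=="top" else 4.,interpolation=cv2.INTER_CUBIC); cv2.imwrite(f"pics/{n}c.png",c)
print(two("top",P["top"],"side",P["side"]))
E
```

```text
top red z max 870.7115478611303 n top 164
 bar top rect ((495.3690185546875, 308.790771484375), (17.22815704345703, 57.791568756103516), 74.99163055419922) [[465. 308.]
 [521. 293.]
 [526. 310.]
 [470. 325.]]
[130.42682927 227.75609756]
 orange 118 [[446. 181.  39.]
 [472. 187.  45.]
 [500. 193.  48.]]
side red z max 543.4888141705355 n top 180
 bar top rect ((495.9075622558594, 311.07476806640625), (16.03470802307129, 59.84307861328125), 74.37320709228516) [[465. 311.]
 [523. 295.]
 [527. 311.]
 [469. 327.]]
[194.24444444 287.92777778]
 orange 303 [[444. 185.  20.]
 [472. 192.  38.]
 [500. 198.  47.]]
(array([500.51310879, 308.64898405,  94.68410415]), np.float64(1.472357998381456))
```

View pics/topc.png

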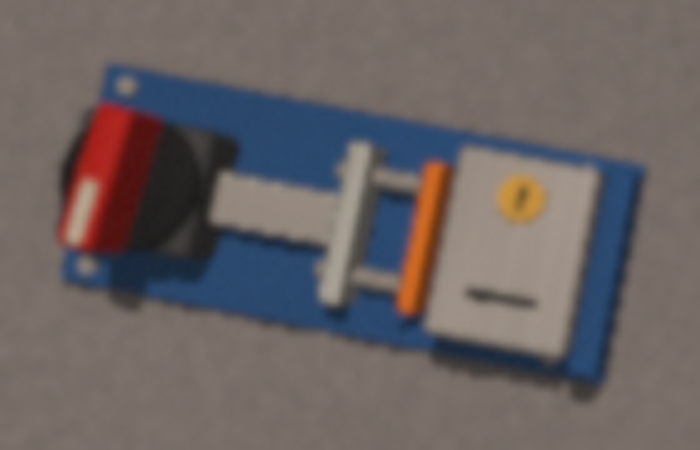

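View pics/sidec.png

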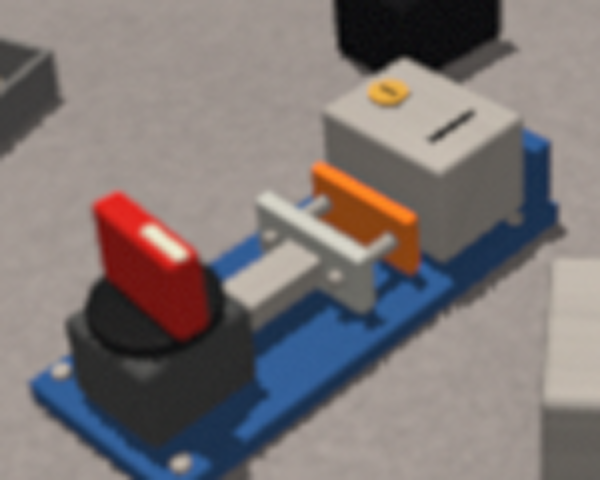

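The crops confirm the choice: the red bar sits on its black disc, with the white line at the near (-x) end. The smaller grey box stands in that clamp, with the orange pad just short of it. In the top crop the pad's edge is at x≈445 and the box's at ≈460. Next I measure the gap and the clamp's direction.

```bash
cat >> h.py <<'E'
def gap(im,D,u_ax=None):
    n="top"; H,S,V=cv2.split(cv2.cvtColor(im,cv2.COLOR_BGR2HSV))
    vs,us=np.mgrid[195:285,110:250]; vs,us=vs.ravel(),us.ravel()
    o=(H>=7)&(H<17)&(S>170)&(V>100)
    P=np.array([onz(n,u,v,46) for u,v in zip(us,vs) if o[v,u] and u<207])
    r=cv2.minAreaRect(P[:,:2].astype(np.float32)); 
    Q=np.array([np.r_[onz(n,u,v,67)[:2],D[v,u]] for u,v in zip(us,vs) if 150<D[v,u] and 60<dep(n,D,u,v)[2]<75 and u>185])
    b=cv2.minAreaRect(Q[:,:2].astype(np.float32))
    return r,b
E
python3 - <<'E'
from h import *
r,b=gap(cv2.imread("pics/top0.png"),np.load("top.npy"))
for q in(r,b): print(np.round(q[0],1),np.round(q[1],1),q[2])
R=np.array(r[0]);B=np.array(b[0]);k=np.array([495.7,310]);ax=k-B;ax/=np.linalg.norm(ax)
print("axis yaw",np.degrees(np.arctan2(ax[1],ax[0])),"gap",(R-B)@ax-4-30)
s=state();print(s['tcp_pos'],s['qpos'])
E
python3 -m creep '[[0,0,0,0,0,-0.18,0.0854],[0,0,0,0,0,-0.18,0.0854],[0,0,0,0,0,-0.18,0.0854],[0,0,0,0,0,-0.18,0.0854],[0,0,0,0,0,-0.18,0.0854],[0,0,0,0,0,-0.18,0.0854],[0,0,0,0,0,-0.18,0.0854],[0,0,0,0,0,-0.18,0.0854],[0,0,0,0,0,-0.18,0.0854],[0,0,0,0,0,-0.18,0.0854],[0,0,0,0,0,-0.18,0.0854],[0,0,0,0,0,-0.18,0.0854]]'
```

```text
time_s: 1.6
tcp_pos: [210.5, -480.6, 204.9]
orientation: [-0.0, 0.278, 0.961, 0.0]
contact_force: [0.6, 0.3, -0.4]
width: 1.0
grasp_force: 0.0Traceback (most recent call last):
  File "<stdin>", line 2, in <module>
  File "h.py", line 25, in gap
    Q=np.array([np.r_[onz(n,u,v,67)[:2],D[v,u]] for u,v in zip(us,vs) if 150<D[v,u] and 60<dep(n,D,u,v)[2]<75 and u>185])
                                                                                           ~~~^^^^^^^^^
  File "h.py", line 14, in dep
    c,d=ray(n,u,v); return c+d*D[int(v),int(u)]
        ~~~^^^^^^^
  File "h.py", line 6, in ray
    p,f=K(n); x=(u-p["cx"])/f; y=(v-p["cy"])/f; a,b=x,y
        ~^^^
  File "h.py", line 4, in K
    p=camera_params(n); f=210/np.tan(np.radians(p["vertical_fov"])/2); return p,f
ValueError: time passes only in moves, steps and waits
```

```bash
sed -i '1i import functools' h.py; sed -i 's/^def K(n):/@functools.lru_cache(None)\ndef K(n):/' h.py
python3 -m creep '[[0,0,0,0,0,-0.15,0.0854],[0,0,0,0,0,-0.15,0.0854],[-0.005,0.06,0,0,0,0,0.0854],[-0.005,0.06,0,0,0,0,0.0854],[-0.005,0.06,0,0,0,0,0.0854],[-0.005,0.06,0,0,0,0,0.0854],[-0.005,0.06,0,0,0,0,0.0854],[-0.005,0.06,0,0,0,0,0.0854],[-0.005,0.06,0,0,0,0,0.0854],[-0.005,0.06,0,0,0,0,0.0854]]'
python3 - <<'E'
from h import *
r,b=gap(cv2.imread("pics/top0.png"),np.load("top.npy"))
for q in(r,b): print(np.round(q[0],1),np.round(q[1],1),q[2])
R=np.array(r[0]);B=np.array(b[0]);k=np.array([495.7,310]);ax=k-B;ax/=np.linalg.norm(ax)
print("axis yaw",np.degrees(np.arctan2(ax[1],ax[0])),"gap",(R-B)@ax-4-30)
E
```

```text
time_s: 2.85
tcp_pos: [377.0, -26.9, 205.3]
orientation: [0.0, 0.134, 0.991, -0.0]
contact_force: [1.1, 0.4, -0.5]
width: 0.997
grasp_force: 0.0
[473.7 186.4] [ 9.6 61.5] 79.87393188476562
[467.9 144. ] [60.6 79.8] 80.00010681152344
axis yaw 80.49742541161191 gap 8.740928612158555
```

```bash
python3 -m creep '[[-0.004,0.059,0,0,0,0,0.0854],[-0.004,0.059,0,0,0,0,0.0854],[-0.004,0.059,0,0,0,0,0.0854],[-0.004,0.059,0,0,0,0,0.0854],[-0.004,0.06,0,0,0,0,0.0854],[-0.005,0.06,0,0,0,0,0.0854],[0,0,0.03,0,0,0,0.0854],[0,0,0.03,0,0,0,0.0854],[0,0,0,0,0,0,0.0854],[0,0,0,0,0,0,0.0854]]'
python3 - <<'E'
from h import *
im,D=capture("side"); cv2.imwrite("pics/s1.png",cv2.resize(im[150:360,120:350],None,fx=2.5,fy=2.5)); s=state(); print(s['tcp_pos'],s['orientation'],s['qpos'])
E
```

```text
time_s: 4.1
tcp_pos: [495.7, 307.9, 146.2]
orientation: [0.0, 0.134, 0.991, 0.0]
contact_force: [-0.3, 0.1, 0.8]
width: 1.002
grasp_force: 0.0
[496.07978385 307.98682194 146.59474745] [7.59755575e-04 1.34150210e-01 9.90960591e-01 5.00831580e-04] [ 4.30408961e-01  4.37072382e-01 -9.40799562e-02  1.03782432e+00
  3.24868620e-05  6.99520846e-01]
```

View pics/s1.png

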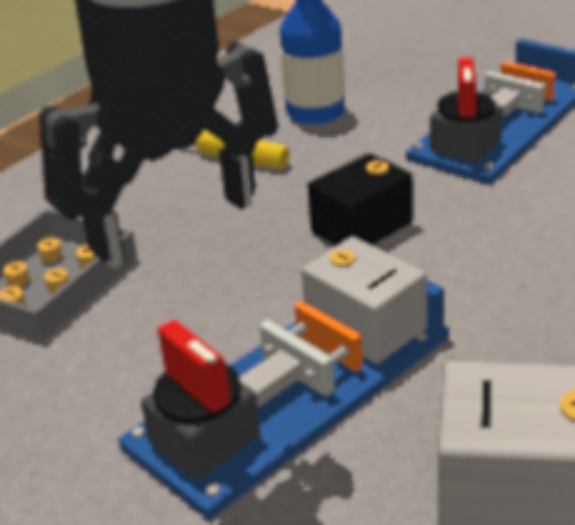

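The open fingertips are at crop (112,260) and (238,203), above the knob at (195,365). I check that offset by casting rays, because they look rather high.

```bash
python3 - <<'E'
from h import *
for u,v in((112,260),(238,203)):
    print(onz("side",120+u/2.5,150+v/2.5,159).round())
M=np.array(K("side")[0]["camera_from_world"]);p,f=K("side")
for w in([496,308,159],[496,308,101],[496,309,146]):
    c=M@np.r_[w,1]; print((c[:2]/c[2]*f+[p["cx"],p["cy"]]).round())
E
```

```text
[539. 325. 159.]
[513. 230. 159.]
[192. 257.]
[196. 286.]
[192. 264.]
```

```bash
python3 - <<'E'
from h import *
im,D=capture("side")
pts=np.array([np.r_[dep("side",D,u,v),u,v] for v in range(150,275) for u in range(125,240) if D[v,u]>0])
m=(pts[:,2]>120)&(pts[:,2]<260)&(abs(pts[:,0]-500)<120)&(abs(pts[:,1]-300)<120)
q=pts[m]; q=q[np.argsort(q[:,2])]; print(len(q)); print(q[:60:4].round())
for z in range(130,260,12):
    k=q[(q[:,2]>=z)&(q[:,2]<z+12)]
    if len(k): print(z,len(k),k[:,:2].min(0).round(),k[:,:2].max(0).round(),k[:,:2].mean(0).round())
E
```

```text
1938
[[480. 267. 186. 215. 233.]
 [507. 355. 187. 163. 255.]
 [477. 268. 188. 216. 233.]
 [487. 265. 188. 212. 230.]
 [479. 268. 189. 215. 232.]
 [493. 263. 189. 210. 228.]
 [506. 356. 190. 163. 254.]
 [474. 268. 190. 217. 232.]
 [479. 268. 190. 215. 231.]
 [493. 263. 191. 210. 227.]
 [480. 268. 192. 214. 230.]
 [488. 266. 192. 211. 228.]
 [479. 268. 192. 215. 230.]
 [486. 266. 193. 212. 228.]
 [474. 263. 193. 219. 229.]]
178 28 [474. 263.] [507. 357.] [490. 298.]
190 160 [473. 254.] [517. 362.] [492. 310.]
202 192 [472. 254.] [518. 364.] [493. 313.]
214 170 [472. 254.] [516. 364.] [492. 309.]
226 283 [465. 239.] [526. 381.] [492. 321.]
238 549 [464. 237.] [527. 382.] [495. 321.]
250 556 [465. 240.] [528. 380.] [493. 321.]
```

Horizontally the hand is over the knob, with its centre at about (492,310). The open tips read z≈186, against 159 expected from the TCP. I close the fingers here in free air to see where the shut tips are.

```bash
python3 -m creep '[[0,0,0,0,0,0,0.016],[0,0,0,0,0,0,0.016],[0,0,0,0,0,0,0.016],[0,0,0,0,0,0,0.016],[0,0,0,0,0,0,0.016],[0,0,0,0,0,0,0.016]]'
python3 - <<'E'
from h import *
im,D=capture("side"); cv2.imwrite("pics/s2.png",cv2.resize(im[150:360,120:350],None,fx=2.5,fy=2.5))
pts=np.array([np.r_[dep("side",D,u,v),u,v] for v in range(150,285) for u in range(125,240) if D[v,u]>0])
m=(pts[:,2]>112)&(pts[:,2]<260)&(abs(pts[:,0]-500)<60)&(abs(pts[:,1]-300)<90)
q=pts[m]; q=q[np.argsort(q[:,2])]; print(q[:20:4].round())
s=state(); print(s['tcp_pos'],s['width'])
E
```

```text
time_s: 4.95
tcp_pos: [495.3, 307.8, 145.2]
orientation: [-0.0, 0.134, 0.991, 0.0]
contact_force: [-0.4, 0.0, 0.6]
width: 0.186
grasp_force: 0.0
[[500. 321. 171. 184. 254.]
 [493. 300. 172. 196. 248.]
 [496. 322. 173. 185. 254.]
 [500. 297. 174. 194. 245.]
 [490. 324. 174. 187. 255.]]
[495.27869024 307.79663423 145.17785757] 0.18663739609418822
```

View pics/s2.png

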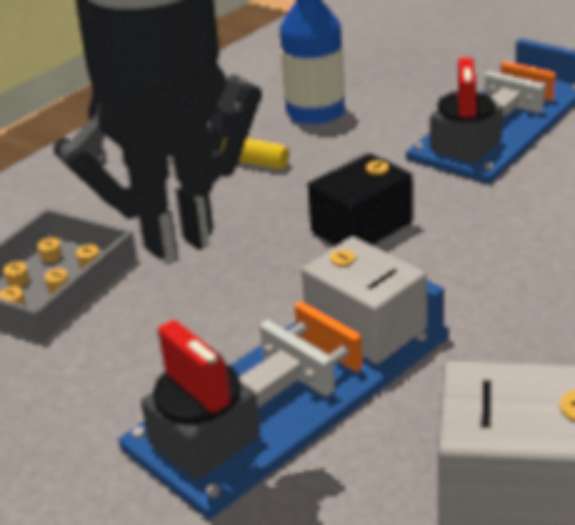

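Shut, the tips are at crop (185,255), which is z≈170 at a TCP reading of 145. So the real tips hang about 24 mm higher than the reading suggests. I reopen, come down to a reading of about 75 and look again.

```bash
python3 -m creep '[[0,0,0,0,0,0,0.0854],[0,0,0,0,0,0,0.0854],[0,0,0,0,0,0,0.0854],[0,0,0,0,0,0,0.0854],[0,0,0.018,0,0,0,0.0854],[0,0,0.018,0,0,0,0.0854],[0,0,0.018,0,0,0,0.0854],[0,0,0.017,0,0,0,0.0854],[0,0,0,0,0,0,0.0854],[0,0,0,0,0,0,0.0854]]'
python3 - <<'E'
from h import *
im,D=capture("side"); cv2.imwrite("pics/s3.png",cv2.resize(im[200:350,120:330],None,fx=3.5,fy=3.5,interpolation=cv2.INTER_CUBIC))
s=state(); print(s['tcp_pos'],s['width'])
E
```

```text
time_s: 6.25
tcp_pos: [495.6, 308.0, 74.8]
orientation: [0.0, 0.134, 0.991, 0.0]
contact_force: [0.6, -0.6, 0.5]
width: 0.999
grasp_force: 0.0
[495.8390885  308.09334387  75.05020944] 0.9951409825231992
```

View pics/s3.png

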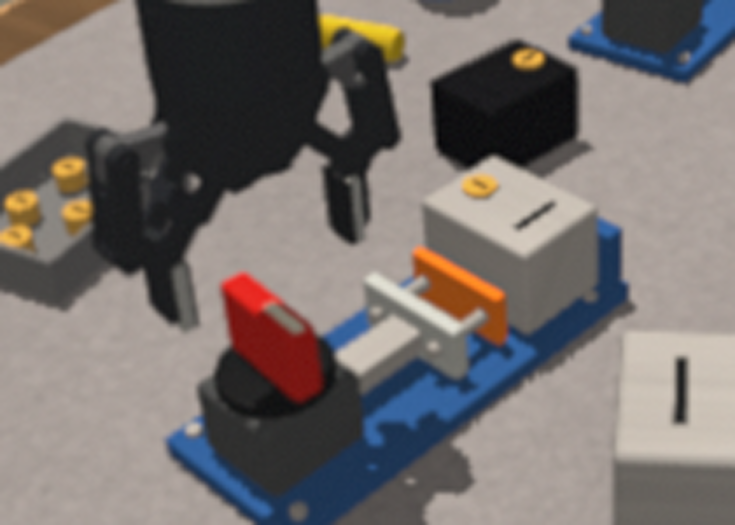

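The open tips at (185,315) and (350,225) are roughly level with the bar's top, at about (270,305). That confirms the offset and shows the bar centred between the fingers. I go 23 mm lower and close.

```bash
python3 -m creep '[[0,0,0.008,0,0,0,0.0854],[0,0,0.008,0,0,0,0.0854],[0,0,0.007,0,0,0,0.0854],[0,0,0,0,0,0,0.0854]]'; python3 -m creep '[[0,0,0,0,0,0,0.03],[0,0,0,0,0,0,0.03],[0,0,0,0,0,0,0.03],[0,0,0,0,0,0,0.03],[0,0,0,0,0,0,0.008],[0,0,0,0,0,0,0.008],[0,0,0,0,0,0,0.008],[0,0,0,0,0,0,0.008]]'
python3 - <<'E'
from h import *
im,D=capture("side"); cv2.imwrite("pics/s4.png",cv2.resize(im[200:350,120:330],None,fx=3.5,fy=3.5,interpolation=cv2.INTER_CUBIC))
s=state(); print(s)
E
```

```text
time_s: 6.8
tcp_pos: [494.7, 307.5, 50.4]
orientation: [-0.001, 0.134, 0.991, -0.0]
contact_force: [-0.3, 0.4, 0.2]
width: 0.997
grasp_force: 0.0
time_s: 7.8
tcp_pos: [496.2, 310.6, 51.9]
orientation: [0.001, 0.133, 0.991, 0.003]
contact_force: [0.7, 10.2, -0.6]
width: 0.173
grasp_force: 60.6
{'time_s': 7.85, 'qpos': array([ 0.43210885,  0.52439652, -0.22202079,  0.82068624,  0.00369671,
        0.69938153]), 'dq': array([-8.03652181e-05, -3.54866612e-04,  1.10951420e-03, -1.40512158e-04,
        7.76092439e-05,  4.97541371e-04]), 'joint_torque': array([ -5.39427236, -64.09601212,  25.4968822 ,   2.220283  ,
        -2.83594899,   0.09552886]), 'tcp_pos': array([496.21653815, 310.54718822,  51.85783722]), 'orientation': array([5.67898682e-04, 1.33235099e-01, 9.91081017e-01, 2.55010290e-03]), 'contact_force': array([ 0.20651196, 10.60193097, -0.92320674]), 'wrist_torque': array([ 2.02733953, -0.15230634,  0.0802224 ]), 'grasp_force': 60.64652502536774, 'width': 0.17192718174853777}
```

View pics/s4.png

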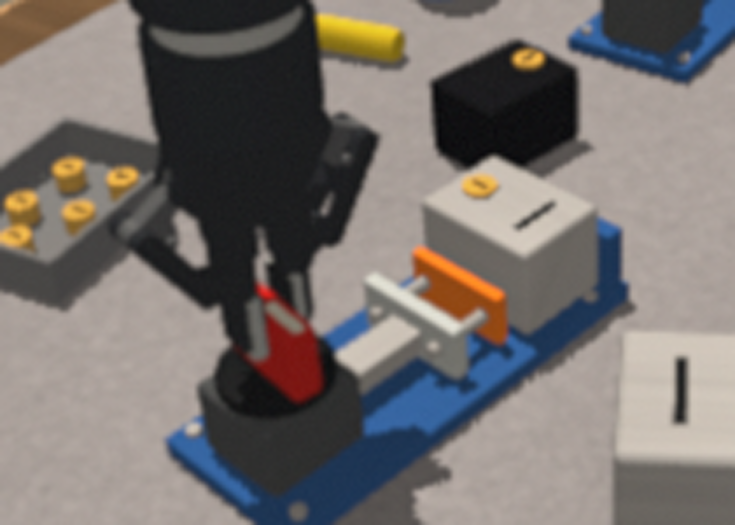

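The fingers hold the bar: opening 0.17 and 60 N. The wrist sees 10 N along +y, so I shift 3 mm to relieve it and turn in stages, tracking the pad.

```bash
cat >> h.py <<'E'
def padpos():
    im,D=capture("side"); H,S,V=cv2.split(cv2.cvtColor(im,cv2.COLOR_BGR2HSV)); o=(H>=7)&(H<16)&(S>170)&(V>110)
    o[:255]=0;o[300:]=0;o[:,:225]=0;o[:,280:]=0
    vs,us=np.nonzero(o); P=np.array([dep("side",D,u,v) for u,v in zip(us,vs)])
    a=np.radians(80); return len(P),np.median(P[:,:2]@[np.cos(a),np.sin(a)]).round(2),us.mean().round(2),vs.mean().round(2)
def st():
    s=state(); x,y=s['orientation'][1:3]; print(s['tcp_pos'].round(1),"yaw",np.arctan2(2*x*y,2*x*x-1).round(3),"F",s['contact_force'].round(1),"T",s['wrist_torque'].round(2),s['width'].round(3))
E
python3 -c "
from h import *
print(padpos());st()"
python3 -m creep '[[0,0.003,0,0,0,0,0.008],[0,0,0,0,0,0.08,0.008],[0,0,0,0,0,0.08,0.008],[0,0,0,0,0,0.08,0.008],[0,0,0,0,0,0.08,0.008],[0,0,0,0,0,0.08,0.008],[0,0,0,0,0,0,0.008],[0,0,0,0,0,0,0.008]]'
python3 -c "
from h import *
print(padpos());st()"
```

```text
(304, np.float64(271.51), np.float64(251.62), np.float64(283.04))
time_s: 8.9
tcp_pos: [496.2, 310.8, 51.8]
orientation: [0.0, 0.328, 0.945, 0.0]
contact_force: [-1.7, 0.4, 7.6]
width: 0.172
grasp_force: 61.7
(303, np.float64(264.18), np.float64(254.35), np.float64(281.11))Traceback (most recent call last):
  File "<string>", line 3, in <module>
    print(padpos());st()
                    ~~^^
  File "h.py", line 36, in st
    s=state(); x,y=s['orientation'][1:3]; print(s['tcp_pos'].round(1),"yaw",np.arctan2(2*x*y,2*x*x-1).round(3),"F",s['contact_force'].round(1),"T",s['wrist_torque'].round(2),s['width'].round(3))
                                                                                                                                                                              ^^^^^^^^^^^^^^^^
AttributeError: 'float' object has no attribute 'round'
Traceback (most recent call last):
  File "h.py", line 36, in st
    s=state(); x,y=s['orientation'][1:3]; print(s['tcp_pos'].round(1),"yaw",np.arctan2(2*x*y,2*x*x-1).round(3),"F",s['contact_force'].round(1),"T",s['wrist_torque'].round(2),s['width'].round(3))
                                                                                                                                                                              ^^^^^^^^^^^^^^^^
AttributeError: 'float' object has no attribute 'round'
```

The pad moved 7.3 mm for 0.4 rad, as expected. I turn on past touch.

```bash
sed -i "s/s\['width'\].round(3)/s['width']/" h.py
python3 -m creep '[[0,0,0,0,0,0.08,0.008],[0,0,0,0,0,0.08,0.008],[0,0,0,0,0,0.08,0.008],[0,0,0,0,0,0.08,0.008],[0,0,0,0,0,0.08,0.008],[0,0,0,0,0,0.08,0.008],[0,0,0,0,0,0,0.008],[0,0,0,0,0,0,0.008]]'
python3 -c "
from h import *
print(padpos());st()"
```

```text
time_s: 9.95
tcp_pos: [496.2, 310.9, 51.8]
orientation: [0.0, 0.543, 0.839, 0.0]
contact_force: [-1.0, 1.1, 6.1]
width: 0.176
grasp_force: 61.7
(268, np.float64(261.96), np.float64(255.71), np.float64(280.19))
[496.2 310.9  51.8] yaw 1.993 F [-0.8  1.6  7.6] T [ 0.03  0.66 -0.15] 0.17331743877999492
```

The pad has stopped after roughly 9.5 mm of travel, which puts touch at about 0.53 rad. The target is therefore about 1.31 rad in total, so 0.43 more.

```bash
python3 -m creep '[[0,0,0,0,0,0.08,0.008],[0,0,0,0,0,0.08,0.008],[0,0,0,0,0,0.08,0.008],[0,0,0,0,0,0.08,0.008],[0,0,0,0,0,0.08,0.008],[0,0,0,0,0,0.03,0.008],[0,0,0,0,0,0,0.008],[0,0,0,0,0,0,0.008]]'
python3 -c "
from h import *
print(padpos());st()"
```

```text
time_s: 11.0
tcp_pos: [496.2, 311.0, 51.8]
orientation: [-0.0, 0.71, 0.704, 0.0]
contact_force: [-0.9, 1.6, 5.6]
width: 0.173
grasp_force: 61.6
(218, np.float64(261.5), np.float64(256.43), np.float64(279.79))
[496.2 311.   51.8] yaw 1.563 F [-1.2  0.5  6.2] T [0.18 0.49 0.07] 0.17178632463474378
```

Pad unchanged (within 0.5 mm), so it is seated. Now I open the fingers, rise and look at the bar.

```bash
python3 -m creep '[[0,0,0,0,0,0,0.03],[0,0,0,0,0,0,0.0854],[0,0,0,0,0,0,0.0854],[0,0,0,0,0,0,0.0854],[0,0,0,0,0,0,0.0854],[0,0,-0.02,0,0,0,0.0854],[0,0,-0.04,0,0,0,0.0854],[0,0,-0.05,0,0,0,0.0854],[0,0,-0.05,0,0,0,0.0854],[0,0,0,0,0,0,0.0854]]'
python3 - <<'E'
from h import *
im,D=capture("side"); cv2.imwrite("pics/s5.png",cv2.resize(im[200:350,120:330],None,fx=3.5,fy=3.5,interpolation=cv2.INTER_CUBIC))
H,S,V=cv2.split(cv2.cvtColor(im,cv2.COLOR_BGR2HSV)); m=((H<5)|(H>172))&(S>150)&(V>80); m[:240]=0;m[:,:160]=0;m[:,250:]=0
P=np.array([dep("side",D,u,v) for v,u in zip(*np.nonzero(m))]); t=P[(P[:,2]>95)&(P[:,2]<108)]
print(cv2.minAreaRect(t[:,:2].astype(np.float32)))
print(padpos())
E
```

```text
time_s: 12.3
tcp_pos: [498.3, 311.8, 215.3]
orientation: [0.001, 0.71, 0.704, 0.003]
contact_force: [0.3, -1.1, -0.8]
width: 1.001
grasp_force: 0.0
((495.4710998535156, 310.9805603027344), (15.6382417678833, 58.84626388549805), 3.2884883880615234)
(219, np.float64(261.54), np.float64(256.44), np.float64(279.8))
```

View pics/s5.png

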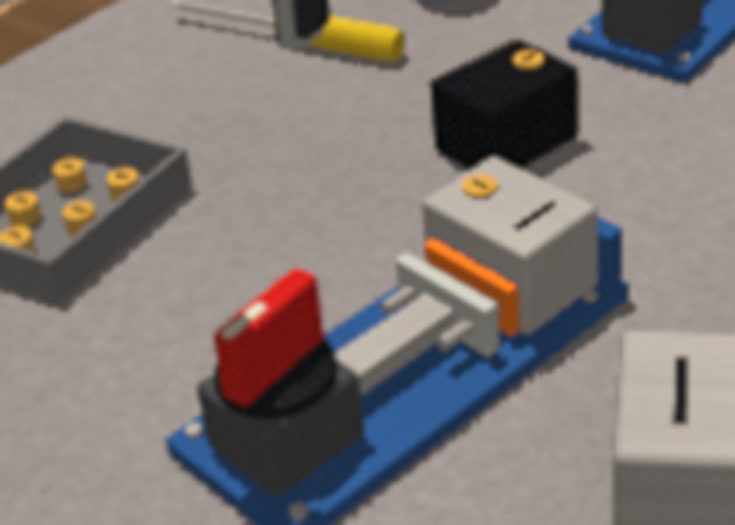

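The picture shows the pad flat against the box and the box still at the fence. The bar has turned about 72–75°, so it is about 0.73 rad past touch and the pad is pushed back about 13 mm. The knob is released and nothing else has moved.

```bash
python3 -c "
from h import *
print(hand_in())"
```

```text
the job is handed in; nothing more can be done
None
```

Handed in: I turned the knob clockwise until the pad met the coin box, then about 0.73 rad (42°) further, and let go; the pad is pushed back about 13 mm by my measurement, and the job gave no verdict when handed in.

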